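Pull out the carton's spout and pour the nuts into the food keeper

TASK

Pull out the folded metal spout of the cardboard carton while the carton stands on the table, then pick the carton up and tip it spout first over the white food keeper until all six nuts have rolled into the keeper. Stand the carton back upright on the table and let go; leave the keeper standing upright and the bottle, jar and cup where they are.

Things in the scene. Friction and masses are not known exactly. Their poses are not given: they have to be found in the camera images.
- carton: Brown cardboard carton, 90 deep (x) x 64 wide (y) x 130 mm tall, closed top, 3 mm board, 0.2 to 0.3 kg, loose; six nuts on its inner floor. Origin: centre of underside, z up. Its front (own -x, spout side) starts within 30 degrees of facing the robot's side of the table (world -x). Spout opening: front face, z 82 to 122 mm, 58 mm wide. Nuts roll out when it is tipped over its front by about 110 degrees.
- spout (a joint): Angle (rad) of the carton's metal spout: 0 folded flush in the front face, 1.05 fully out (stop). Hinge: along carton y at carton x -43.5, z 82 mm. Panel 55 mm wide, reaching 40 mm up from the hinge, side cheeks 24 mm deep; its top swings outward (carton -x) and down. Light friction (0.3 N at the tab) holds it where left.
- spout_tab (a point): Pinch point on the spout's pull tab: 22 mm wide (carton y), 4 mm thick, 36 mm long, slanting out and up from the panel's top edge, 60 degrees off the panel. The point is 28 mm along it: spout folded, 24 mm in front of the hinge and 54 mm above it; it turns with the spout. Pinched across its 22 mm, the tab can turn between the fingers.
- keeper: Round open white food keeper, the target: outside radius 72 mm at the foot and 80 mm at the rim, 60 mm tall, wall and floor 3 mm, 0.35 kg, loose on the sheet pan. Origin: centre of its underside.
- tray: Aluminium sheet pan fixed to the table, 220 mm (x) x 200 mm (y), rim 15 mm high, floor 3 mm thick, square to the table. Origin: centre of its underside on the table.
- bottle: Bystander: green glass bottle 68 mm across, 210 mm tall, standing on the table. Origin: centre of its underside.
- jar: Bystander: glass jar with a red lid, 90 mm across, 85 mm tall. Origin: centre of its underside.
- cup: Bystander: white paper cup 70 mm across the rim, 80 mm tall. Origin: centre of its underside.
- nut0: One of the six round brown nuts in their shells, a ball 24 mm across, 10 g, at the start hidden on the carton's inner floor. Origin: its centre.
- nut1: One of the six round brown nuts in their shells, a ball 24 mm across, 10 g, at the start hidden on the carton's inner floor. Origin: its centre.
- nut2: One of the six round brown nuts in their shells, a ball 24 mm across, 10 g, at the start hidden on the carton's inner floor. Origin: its centre.
- nut3: One of the six round brown nuts in their shells, a ball 24 mm across, 10 g, at the start hidden on the carton's inner floor. Origin: its centre.
- nut4: One of the six round brown nuts in their shells, a ball 24 mm across, 10 g, at the start hidden on the carton's inner floor. Origin: its centre.
- nut5: One of the six round brown nuts in their shells, a ball 24 mm across, 10 g, at the start hidden on the carton's inner floor. Origin: its centre.
Mind the look-alikes: they are no part of the job. What is shaped like the carton but green, pink or yellow is not meant.

How it is judged:
By the outcome, as a careful person would: the job done as asked, in the order asked, and still so for the second after the job is handed in, with the robot touching nothing.
It also fails if it takes over 72 s, if anything falls off the work surface, if the arm or the gripper's body presses on something with over 40 N, if the wrist force passes 120 N, or if a joint passes its speed limit or range.

ROBOT

A 6-joint arm with a two-finger parallel gripper is mounted at the origin on the work surface. World frame = base frame: x ahead of the robot, y to its left, z up, the work surface at z = 0. Lengths are in m, angles in degrees, forces in N, time in s.
With the tool pointing down it reaches from about 0.4 to 0.825 m from the base axis. Payload 7 kg.
Tool frame: the origin (TCP) lies midway between the tips of the shut fingers; the grasp point (between the pads) lies 19 mm behind it (r.grip_point_offset is the z of the grasp point in the tool frame, in m); z points along the fingers, y is the line along which they close (so a half turn about z gives the same grasp; the last joint's range is limited). The gripper opens to 88 mm and grips with 3 to 60 N. Pads are 19 mm wide; open, the fingers measure 130 mm over their backs; the gripper's body (78 mm by 193 mm) begins 47 mm behind the grasp point.
Start: joints at [-52.019, 20.546, 0.682, 0, -70.136, -16.507], TCP at [0.247, -0.628, 0.227] pointing down, gripper open.
Joint ranges: [-176.03, 176.03], [-82.01, 121.73], [-58.28, 71.71], [-173.87, 95.51], [-174.79, -0.11], [-173.66, 173.66]. Speed limits (degrees/s): [136.94, 136.94, 172.46, 180, 180, 180].

INTERFACE

Orientations are given as [roll, pitch, yaw] about the fixed x, y, z axes, in that order (R = Rz(yaw) Ry(pitch) Rx(roll)).
In Python, from plant import r, viewer, recognise, outline_of, pinpoint gives the robot as it stands.
- The arm moves only by the tool move_arm, never from a script. Its argument "targets" is a list of rows, each a list of 2 entries, a list of its own where there are three numbers: the shift along the tool's x, y, z in cm, then the turn, a rotation vector about the tool's x, y, z in rad. A call has 1 to 5 rows; each row is the pose to reach, as a shift and turn from the pose commanded when the call began, along the tool's axes at that moment; what a row does not reach only later rows make up. A row lasts 1/8 s, in which the tool goes at most 62.5 mm and 10.7 degrees, less where a joint would pass 70% of its speed; a pose out of reach is approached as far as the arm can. A call with a gripper value outside its range is refused whole. "jaw" is the finger opening in cm, from 0 to 8.76, set as the call begins (left out, the last holds). The fingers move at their own pace and stop on an object; "squeeze" is the grip in N (left out, the last holds). Time passes only in rows, so rows that repeat a pose let the fingers close. It gives the time, the measured TCP pose, the force, the opening and the grip force at its end, in the units of the state.
- r.get_state(): the state, without advancing time (a new reading comes with each control period).
- viewer.capture(name): name is "side" or "top"; returns a dict with "image" (400x640x3 uint8, blue, green, red), "intrinsics" (3x3 intrinsics, pixels), "camera_from_world" (4x4, takes a point from world to camera coordinates). Camera axes: x right, y up, looking along -z (the intrinsics and any distortion apply to the point x, -y, -z); pixel columns grow to the right and rows downward; lengths in m; the calibration is good to about 2 mm. A picture is of the moment at which its call begins. There is no depth.
- r.close_job(): hands the job in; it is judged then, once.
Trained networks look in the newest picture that a camera, given by its name, has taken for a name from the list of things; names that differ only in an ending like _2 or _b are one class to them, and where a whole thing is asked for, a point or a joint stands for the part that bears it (a point fixed in the world has none). Each returns a list of dicts, best first, with "score" (0 to 1); they miss things now and then, are a little off and sometimes report something else, mostly with a low value. They report only what shows in the picture. A call takes as long as a camera call. They do not tell look-alikes from the thing itself.
- recognise(label, camera): "box" ([left, top, right, bottom] in pixels, round what is visible of it).
- outline_of(label, camera): "mask" (400x640 bool, what is visible of it) and "box" ([left, top, right, bottom] in pixels, round what is visible of it).
- pinpoint(label, camera): "location" ([row, column] in pixels: a listed point, or the origin of a listed thing).
The state is a dict: "time_s": time; "joints": joint angles; "qd": joint speeds; "joint_torque": joint torques, N m; "tcp_pos": TCP position; "eef_rot": TCP orientation; "contact_force": force on the tool from outside, world axes, zero at the start; "moment": the same for the moment, N m; "gripper_width": finger opening in m; "gripper_force": force on a finger pad.
Only numpy, scipy, OpenCV 4.12 (cv2) and the standard library are available. Lean on these libraries where they do the work, as an engineer would, in place of code of your own. Each camera call takes 0.05 s, during which the arm holds its last target. There are 200 camera calls.

## Working session

There is one attempt and no reset: what is moved stays moved. The work goes in short steps, Python scripts to look and compute and a tool call to move; the robot and the scene stay as the last step left them, time stands still between calls to the robot, and variables do not carry over. Pictures are saved under pics/ and viewed, at most 10 in all, crops included, and the job is handed in when it is done.

Besides the shell and the picture viewer there is one more tool, called after "Emit:" by a JSON object that holds its "fn" and its "kwargs", one argument or row to a line. move_arm: Moves the arm, as the interface text tells. Its arguments: {"type":"object","properties":{"targets":{"type":"array","items":{"type":"array"}},"jaw":{"type":"number"},"squeeze":{"type":"number"}},"required":["targets"]}

```bash
mkdir -p pics; ls
python3 - <<'E'
from plant import r, viewer, recognise, outline_of, pinpoint
import cv2,numpy as np
print(r.get_state(), r.grip_point_offset)
for c in("side","top"):
    d=viewer.capture(c); cv2.imwrite(f"pics/{c}0.png",d["image"]); print(c,d["intrinsics"].tolist(),d["camera_from_world"].round(4).tolist())
    for l in("carton","keeper","tray","bottle","jar","cup","spout_tab"):
        print(l,[(round(x["score"],2),np.round(x["location"],1).tolist()) for x in pinpoint(l,c)][:4],[np.round(x["box"]).tolist() for x in recognise(l,c)][:4])
E
```

```text
pics
{'time_s': 0.0, 'joints': array([-5.20193079e+01,  2.05918805e+01,  6.33760003e-01, -1.92157903e-02,
       -7.01366267e+01, -1.65077001e+01]), 'qd': array([ 0.03690502,  0.05319056,  0.07641325, -0.03670685, -0.01039408,
       -0.01118085]), 'joint_torque': array([-1.07551332e-03, -5.82717419e+01,  2.93057352e+01,  6.99748412e+00,
        6.76450931e-03, -1.60525137e-04]), 'tcp_pos': array([ 0.24688924, -0.62769891,  0.22562041]), 'eef_rot': array([ 1.79904025e+02, -9.60486881e-03, -1.58533544e+02]), 'contact_force': array([-0.68956631,  0.09439051,  0.34193979]), 'moment': array([-0.00207361, -0.00531591, -0.00789492]), 'gripper_force': 0.0, 'gripper_width': 0.0877683490722643} -0.0188
side [[455.2977728438336, 0.0, 323.8490152837067], [0.0, 455.2977728438336, 195.87704574004692], [0.0, 0.0, 1.0]] [[-0.8762, -0.4813, -0.0248, 0.5506], [0.2235, -0.4514, 0.8639, -0.19], [-0.427, 0.7514, 0.5031, -0.8807], [0.0, 0.0, 0.0, 1.0]]
carton [(0.96, [272.4, 324.8]), (0.84, [320.2, 355.5]), (0.77, [302.8, 246.9]), (0.71, [249.6, 219.1])] [[193.0, 180.0, 238.0, 257.0], [200.0, 229.0, 277.
[... 930 characters left out ...]
74, [147.4, 246.3]), (0.71, [131.1, 313.5])] [[239.0, 210.0, 273.0, 264.0], [179.0, 261.0, 241.0, 298.0], [169.0, 181.0, 226.0, 219.0], [222.0, 114.0, 266.0, 171.0]]
keeper [(0.97, [211.7, 414.9]), (0.59, [259.7, 258.3])] [[392.0, 182.0, 446.0, 246.0]]
tray [(0.23, [232.4, 260.3])] [[376.0, 182.0, 450.0, 262.0]]
bottle [(0.82, [129.1, 316.9])] [[301.0, 106.0, 326.0, 143.0], [254.0, 254.0, 262.0, 263.0]]
jar [(0.93, [135.5, 355.2])] [[339.0, 114.0, 378.0, 150.0]]
cup [(0.56, [271.3, 324.8])] [[314.0, 261.0, 345.0, 287.0]]
spout_tab [(0.65, [186.5, 177.7]), (0.49, [259.8, 253.6]), (0.42, [116.3, 259.3])] [[244.0, 251.0, 263.0, 263.0], [179.0, 272.0, 192.0, 282.0], [252.0, 114.0, 264.0, 128.0]]
```

View pics/side0.png

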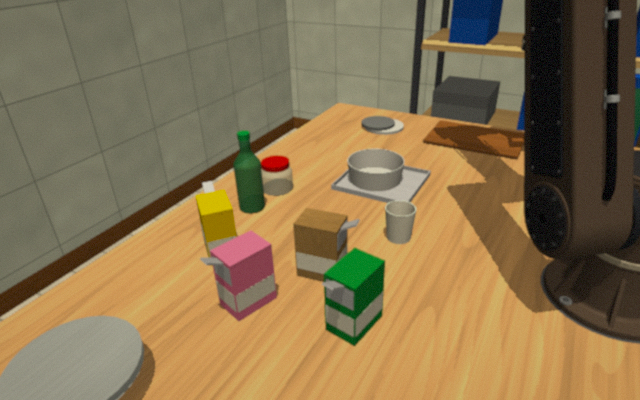

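View pics/top0.png

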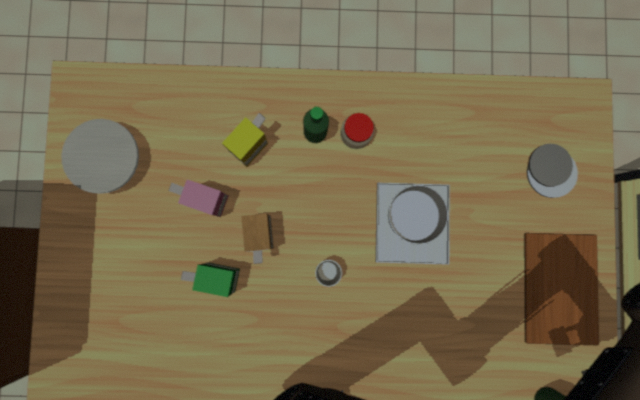

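The side view shows the brown carton at about (322,245) with its tab at (350,226), turned towards the robot. The keeper is at (376,170) and the cup at (400,222). In the top view the brown carton is at (257,232), its tab at (258,257), the keeper at (414,215), the cup at (329,272), and the green and pink look-alikes are to the left.

```bash
cat > h.py <<'E'
from plant import r, viewer, recognise, outline_of, pinpoint
import cv2,numpy as np
from scipy.optimize import minimize, least_squares
from scipy.spatial.transform import Rotation as Ro
def proj(d,P):
    P=np.atleast_2d(P); T=d["camera_from_world"]; c=P@T[:3,:3].T+T[:3,3]
    q=np.c_[c[:,0],-c[:,1],-c[:,2]]@d["intrinsics"].T
    return q[:,:2]/q[:,2:]
def ray(d,rc,z):
    T=d["camera_from_world"]; v=np.linalg.inv(d["intrinsics"])@[rc[1],rc[0],1]
    v=T[:3,:3].T@[v[0],-v[1],-v[2]]; o=-T[:3,:3].T@T[:3,3]
    return o+v*(z-o[2])/v[2]
def cpts(p,P):
    return np.asarray(P)@Ro.from_euler('z',p[2]).as_matrix().T+[p[0],p[1],0]
BOX=[[x,y,z] for x in(-.045,.045) for y in(-.032,.032) for z in(0,.13)]
def tab(a=0.):
    R=Ro.from_euler('y',-a).as_matrix(); h=np.array([-.0435,0,.082])
    return [h+R@[x,y,z] for x,z in((0,.04),(-.0312,.058)) for y in((-.011,.011) if x==0 else (.011,-.011))]
def cmask(d,p,a=0.):
    m=np.zeros((1600,2560),np.uint8)
    for P in(BOX,tab(a)):
        q=((proj(d,cpts(p,P))+.5)*4).astype(np.float32); cv2.fillConvexPoly(m,cv2.convexHull(q).astype(np.int32),1)
    return cv2.resize(m.astype(np.float32),(640,400),interpolation=cv2.INTER_AREA)
E
python3 - <<'E'
from h import *
D={c:viewer.capture(c) for c in("side","top")}
seed=dict(side=(260,318),top=(230,257)); M={}
for c in D:
    ms=[m for m in outline_of("carton",c) if m["mask"][seed[c][0]-3:seed[c][0]+4,seed[c][1]-3:seed[c][1]+4].mean()>.5]
    print(c,[(round(m["score"],2),np.round(m["box"])) for m in ms]); M[c]=ms[0]["mask"].astype(float) if ms else None
p0=ray(D["top"],(232,257),.13)
f=lambda p:sum(np.abs(cmask(D[c],p)-M[c]).sum() for c in D if M[c] is not None)
best=min((minimize(f,[p0[0],p0[1],y],method='Nelder-Mead',options=dict(initial_simplex=np.array([p0[0],p0[1],y])+np.array([[0,0,0],[.02,0,0],[0,.02,0],[0,0,.2]]))) for y in(-.4,0,.4)),key=lambda s:s.fun)
print("carton",best.x,np.degrees(best.x[2]),best.fun,[m.sum() for m in M.values()])
for l,z in(("keeper",.003),("tray",0),("jar",0),("cup",0),("bottle",0)):
    for c in D:
        q=[(round(x["score"],2),ray(D[c],x["location"],z)[:2].round(3).tolist()) for x in pinpoint(l,c)][:2]; print(l,c,q)
for n,rc in(("green",(280,213)),("pink",(198,202)),("yellow",(141,245))): print(n,ray(D["top"],rc,.13).round(3))
i=cv2.imread("pics/top0.png")
for c in D:
    i=D[c]["image"].copy()
    for P in(BOX,tab()):
        for u in proj(D[c],cpts(best.x,P)): cv2.circle(i,tuple(np.round(u).astype(int)),1,(255,0,255),-1)
    x,y=seed[c][1],seed[c][0]; D[c]["v"]=cv2.resize(i[y-70:y+60,x-65:x+65],(390,390),interpolation=cv2.INTER_NEAREST)
cv2.imwrite("pics/fit.png",np.hstack([D[c]["v"] for c in D]))
E
```

```text
side [(0.91, array([293., 208., 357., 282.]))]
top []Traceback (most recent call last):
  File "<stdin>", line 10, in <module>
AttributeError: 'NoneType' object has no attribute 'sum'
```

```bash
cat > loc.py <<'E'
from h import *
D={};M={}
seed=dict(side=(250,318),top=(230,257))
for c in seed:
    for k in range(4):
        D[c]=viewer.capture(c); M[c]=None
        ms=[m for m in outline_of("carton",c) if m["mask"][seed[c][0]-5:seed[c][0]+6,seed[c][1]-5:seed[c][1]+6].mean()>.4]
        if ms: M[c]=ms[0]["mask"].astype(float); break
    if M[c] is None:
        g=np.full((400,640),cv2.GC_BGD,np.uint8); y,x=seed[c]; g[y-30:y+40,x-25:x+28]=cv2.GC_PR_FGD; g[y-8:y+8,x-6:x+6]=cv2.GC_FGD
        cv2.grabCut(D[c]["image"].copy(),g,None,np.zeros((1,65)),np.zeros((1,65)),6,cv2.GC_INIT_WITH_MASK); M[c]=np.isin(g,(1,3)).astype(float); print("grabcut",c)
p0=ray(D["top"],(232,257),.13)
f=lambda p:sum(np.abs(cmask(D[c],p)-M[c]).sum() for c in D)
best=min((minimize(f,[p0[0],p0[1],y],method='Nelder-Mead',options=dict(initial_simplex=np.array([p0[0],p0[1],y])+np.array([[0,0,0],[.02,0,0],[0,.02,0],[0,0,.2]]))) for y in(-.4,0,.4)),key=lambda s:s.fun)
print("carton",best.x,np.degrees(best.x[2]),best.fun,[m.sum() for m in M.values()])
for l,z in(("keeper",.003),("tray",0),("jar",0),("cup",0),("bottle",0)):
    for c in D:
        q=[(round(x["score"],2),ray(D[c],x["location"],z)[:2].round(3).tolist()) for x in pinpoint(l,c)][:2]; print(l,c,q)
for n,rc in(("green",(280,213)),("pink",(198,202)),("yellow",(141,245))): print(n,ray(D["top"],rc,.13).round(3))
V=[]
for c in D:
    x,y=seed[c][1],seed[c][0]; i=cv2.resize(D[c]["image"][y-65:y+65,x-65:x+65],(390,390),interpolation=cv2.INTER_NEAREST)
    for P in(BOX,tab()):
        for u in proj(D[c],cpts(best.x,P)): cv2.circle(i,tuple(np.round((u-[x-65.5,y-65.5])*3).astype(int)),2,(255,0,255),-1)
    V.append(i)
cv2.imwrite("pics/fit.png",np.hstack(V))
E
python3 loc.py
```

```text
carton [0.5291075  0.19128424 0.13845612] 7.932951509527756 610.375 [np.float64(3198.0), np.float64(1188.0)]
keeper side [(0.7, [0.576, -0.232])]
keeper top [(0.68, [0.81, -0.071]), (0.6, [0.591, -0.233])]
tray side [(0.62, [0.57, -0.237])]
tray top []
jar side [(0.72, [0.817, -0.059])]
jar top [(0.77, [0.81, -0.068])]
cup side [(0.8, [0.428, 0.003]), (0.28, [0.567, -0.226])]
cup top [(0.61, [0.429, 0.009])]
bottle side [(0.57, [0.81, 0.053])]
bottle top [(0.84, [0.82, 0.046])]
green [0.405 0.29  0.13 ]
pink [0.608 0.327 0.13 ]
yellow [0.756 0.225 0.13 ]
```

View pics/fit.png

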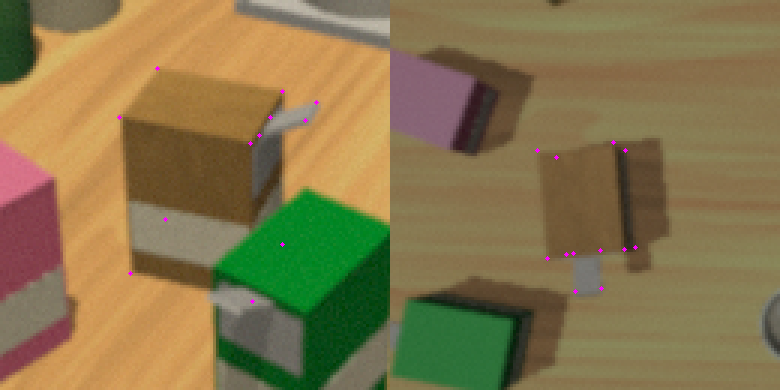

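The fit matches both views: carton at (0.529, 0.191), yaw 7.9°. Keeper is near (0.583, -0.232) and the cup near (0.43, 0.005). Next I plan the approach to the tab.

```bash
cat > plan.py <<'E'
# rows to a list of poses (tcp xyz, Rotation) from the measured pose
from h import *
def rows(wps,s=None):
    s=s or r.get_state(); R0=Ro.from_euler('xyz',s["eef_rot"],degrees=True); p=s["tcp_pos"]
    for q,R in wps:
        print([[round(v,1) for v in R0.inv().apply(np.array(q)-p)*100],[round(v,3) for v in (R0.inv()*R).as_rotvec()]])
def E(a,b,c): return Ro.from_euler('xyz',[a,b,c],degrees=True)
def state():
    s=r.get_state(); print("t",s["time_s"],s["tcp_pos"].round(4),s["eef_rot"].round(1),"J",s["joints"].round(1),"F",s["contact_force"].round(1),s["gripper_width"].round(4),s["gripper_force"])
E
python3 - <<'E'
from plan import *
s=r.get_state(); a=s["tcp_pos"]; b=np.array([.462,.182,.20])
rows([(a+(b-a)*k/20,E(180,0,-158.5-13.6*min(k/5,1))) for k in(1,2,3,4,5,20)],s)
E
```

```text
[[np.float64(-2.5), np.float64(3.4), np.float64(0.1)], [np.float64(-0.0), np.float64(-0.0), np.float64(0.047)]]
[[np.float64(-5.0), np.float64(6.8), np.float64(0.3)], [np.float64(-0.0), np.float64(-0.0), np.float64(0.094)]]
[[np.float64(-7.4), np.float64(10.1), np.float64(0.4)], [np.float64(-0.0), np.float64(-0.0), np.float64(0.142)]]
[[np.float64(-9.9), np.float64(13.5), np.float64(0.5)], [np.float64(-0.0), np.float64(-0.0), np.float64(0.189)]]
[[np.float64(-12.4), np.float64(16.9), np.float64(0.7)], [np.float64(-0.0), np.float64(-0.0), np.float64(0.237)]]
[[np.float64(-49.7), np.float64(67.5), np.float64(2.7)], [np.float64(-0.0), np.float64(-0.0), np.float64(0.237)]]
```

Emit:
{"fn": "move_arm", "kwargs": {
  "targets": [
    [[-3,4,0],[0,0,0.05]],
    [[-6,8,0],[0,0,0.1]],
    [[-9,12,0],[0,0,0.15]],
    [[-12,16,0],[0,0,0.2]],
    [[-15,20,0],[0,0,0.237]]
  ]
}}

```text
time_s: 3.02
tcp_pos: [0.3137, -0.3857, 0.2268]
eef_rot: [-180.0, 0.0, -172.2]
contact_force: [1.0, 0.2, 0.1]
gripper_width: 0.0877
gripper_force: 0.0
```

Run:
```python
from plan import *
state(); rows([((.462,.182,.20),E(180,0,-172.1))])
```

```text
Traceback (most recent call last):
  File "plan.py", line 9, in state
    s=r.get_state(); print("t",s["time_s"],s["tcp_pos"].round(4),s["eef_rot"].round(1),"J",s["joints"].round(1),"F",s["contact_force"].round(1),s["gripper_width"].round(4),s["gripper_force"])
                                                                                                                                                ^^^^^^^^^^^^^^^^^^^^^^^^
AttributeError: 'float' object has no attribute 'round'
```

Emit:
{"fn": "move_arm", "kwargs": {
  "targets": [
    [[-2,5,0],[0,0,0]],
    [[-4,10,0],[0,0,0]],
    [[-6.5,16,0],[0,0,0]],
    [[-9,22,0],[0,0,0]],
    [[-11.5,28,0],[0,0,0]]
  ]
}}

```text
time_s: 3.65
tcp_pos: [0.3872, -0.0993, 0.2272]
eef_rot: [180.0, 0.1, -172.1]
contact_force: [1.9, -0.2, 0.3]
gripper_width: 0.0874
gripper_force: 0.0
```

Emit:
{"fn": "move_arm", "kwargs": {
  "targets": [
    [[-2.5,6,0],[0,0,0]],
    [[-5,12,0.5],[0,0,0]],
    [[-7.5,18,1],[0,0,0]],
    [[-9.5,23,2],[0,0,0]],
    [[-11,26.3,2.7],[0,0,0]]
  ],
  "jaw": 5
}}

```text
time_s: 4.28
tcp_pos: [0.4601, 0.1772, 0.1993]
eef_rot: [180.0, 0.0, -172.0]
contact_force: [0.6, -0.1, 0.3]
gripper_width: 0.0508
gripper_force: 0.0
```

```bash
sed -i 's/s\["gripper_width"\].round(4)/round(s["gripper_width"],4)/' plan.py
python3 - <<'E'
from plan import *
state(); rows([((.4622,.1817,.117),E(180,0,-172.1))])
d=viewer.capture("top"); V=[cv2.resize(d["image"][170:300,192:322],(390,390))]
for c in("top",):
    print(c,[(round(x["score"],2),ray(d,x["location"],.136).round(4)) for x in pinpoint("spout_tab",c)])
d=viewer.capture("side"); V.append(cv2.resize(d["image"][170:300,255:385],(390,390))); cv2.imwrite("pics/tab.png",np.hstack(V))
E
```

```text
t 4.275 [0.4601 0.1772 0.1993] [ 180.    0. -172.] J [  44.     4.4  -24.1    0.   -61.5 -126. ] F [ 0.6 -0.1  0.3] 0.0508 0.0
[[np.float64(-0.3), np.float64(0.4), np.float64(8.2)], [np.float64(0.0), np.float64(0.0), np.float64(0.002)]]
top [(0.54, array([0.8206, 0.1886, 0.136 ])), (0.45, array([0.6344, 0.3954, 0.136 ])), (0.39, array([0.4157, 0.3595, 0.136 ]))]
```

View pics/tab.png

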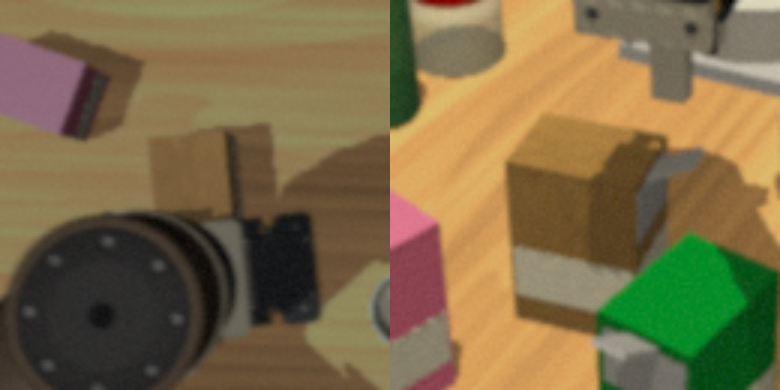

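The carton is unmoved and the tab clear below the gripper, at crop (685,160) in the side view. I go down to the tab and pinch it.

Emit:
{"fn": "move_arm", "kwargs": {
  "targets": [
    [[-0.2,0.4,2],[0,0,0]],
    [[-0.2,0.4,4],[0,0,0]],
    [[-0.2,0.4,6],[0,0,0]],
    [[-0.2,0.4,8.2],[0,0,0]],
    [[-0.2,0.4,8.2],[0,0,0]]
  ]
}}

```text
time_s: 5.05
tcp_pos: [0.4603, 0.1771, 0.1168]
eef_rot: [-179.9, -0.1, -172.2]
contact_force: [0.2, 0.4, 0.5]
gripper_width: 0.0497
gripper_force: 0.0
```

Emit:
{"fn": "move_arm", "kwargs": {
  "targets": [
    [[0,0,0],[0,0,0]],
    [[0,0,0],[0,0,0]],
    [[0,0,0],[0,0,0]],
    [[0,0,0],[0,0,0]],
    [[0,0,0],[0,0,0]]
  ],
  "jaw": 1,
  "squeeze": 6
}}

```text
time_s: 5.68
tcp_pos: [0.4615, 0.179, 0.118]
eef_rot: [180.0, 0.0, -172.1]
contact_force: [-2.4, 1.7, 5.2]
gripper_width: 0.022
gripper_force: 6.0
```

```bash
cat >> plan.py <<'E'
import json
_o=state
def state():
    _o(); s=r.get_state(); open("log.jsonl","a").write(json.dumps([list(s["joints"]),list(s["tcp_pos"]),list(s["eef_rot"])])+"\n")
E
python3 - <<'E'
from plan import *
state(); s=r.get_state(); p=s["tcp_pos"]; yaw=np.radians(7.93); f=-np.array([np.cos(yaw),np.sin(yaw),0])
a0=np.arctan2(24,54)
W=[]
for a in np.radians(np.arange(4,62,4)):
    d=.0591*np.array([np.sin(a0+a)-np.sin(a0),np.cos(a0+a)-np.cos(a0)]); W.append((p+f*d[0]+[0,0,d[1]],E(180,0,-172.1)))
rows(W)
E
```

```text
t 5.675 [0.4615 0.179  0.118 ] [ 180.     0.  -172.1] J [  44.     9.5  -30.2   -0.   -50.3 -126.1] F [-2.4  1.7  5.2] 0.022 6.0090357810258865
[[np.float64(0.4), np.float64(-0.0), np.float64(0.2)], [np.float64(0.001), np.float64(0.001), np.float64(0.0)]]
[[np.float64(0.7), np.float64(-0.0), np.float64(0.4)], [np.float64(0.001), np.float64(0.001), np.float64(0.0)]]
[[np.float64(1.1), np.float64(-0.0), np.float64(0.6)], [np.float64(0.001), np.float64(0.001), np.float64(0.0)]]
[[np.float64(1.4), np.float64(-0.0), np.float64(0.9)], [np.float64(0.001), np.float64(0.001), np.float64(0.0)]]
[[np.float64(1.7), np.float64(-0.0), np.float64(1.1)], [np.float64(0.001), np.float64(0.001), np.float64(0.0)]]
[[np.float64(2.0), np.float64(-0.0), np.float64(1.4)], [np.float64(0.001), np.float64(0.001), np.float64(0.0)]]
[[np.float64(2.3), np.float64(-0.0), np.float64(1.8)], [np.float64(0.001), np.float64(0.001), np.float64(0.0)]]
[[np.float64(2.5), np.float64(-0.0), np.float64(2.1)], [np.float64(0.001), np.float64(0.001), np.float64(0.0)]]
[[np.float64(2.7), np.float64(-0.0), np.float64(2.4)], [np.float64(0.001), np.float64(0.001), np.float64(0.0)]]
[[np.float64(2.9), np.float64(-0.0), np.float64(2.8)], [np.float64(0.001), np.float64(0.001), np.float64(0.0)]]
[[np.float64(3.1), np.float64(-0.0), np.float64(3.2)], [np.float64(0.001), np.float64(0.001), np.float64(0.0)]]
[[np.float64(3.2), np.float64(-0.0), np.float64(3.6)], [np.float64(0.001), np.float64(0.001), np.float64(0.0)]]
[[np.float64(3.3), np.float64(-0.0), np.float64(4.0)], [np.float64(0.001), np.float64(0.001), np.float64(0.0)]]
[[np.float64(3.4), np.float64(-0.0), np.float64(4.4)], [np.float64(0.001), np.float64(0.001), np.float64(0.0)]]
[[np.float64(3.5), np.float64(-0.0), np.float64(4.8)], [np.float64(0.001), np.float64(0.001), np.float64(0.0)]]
```

The 22 mm opening shows the tab is pinched. I pull along the arc.

Emit:
{"fn": "move_arm", "kwargs": {
  "targets": [
    [[0.4,0,0.2],[0,0,0]],
    [[0.7,0,0.4],[0,0,0]],
    [[1.1,0,0.6],[0,0,0]],
    [[1.4,0,0.9],[0,0,0]],
    [[1.7,0,1.1],[0,0,0]]
  ]
}}

```text
time_s: 6.3
tcp_pos: [0.4442, 0.1762, 0.1062]
eef_rot: [-180.0, -0.0, -172.1]
contact_force: [1.2, 0.7, -0.5]
gripper_width: 0.0221
gripper_force: 6.0
```

Emit:
{"fn": "move_arm", "kwargs": {
  "targets": [
    [[0.3,0,0.3],[0,0,0]],
    [[0.6,0,0.7],[0,0,0]],
    [[0.8,0,1.0],[0,0,0]],
    [[1.0,0,1.3],[0,0,0]],
    [[1.2,0,1.7],[0,0,0]]
  ]
}}

```text
time_s: 6.92
tcp_pos: [0.4324, 0.1747, 0.0894]
eef_rot: [180.0, -0.0, -172.1]
contact_force: [0.9, 0.5, 0.9]
gripper_width: 0.0218
gripper_force: 6.0
```

Emit:
{"fn": "move_arm", "kwargs": {
  "targets": [
    [[0.2,0,0.4],[0,0,0]],
    [[0.3,0,0.8],[0,0,0]],
    [[0.4,0,1.2],[0,0,0]],
    [[0.5,0,1.6],[0,0,0]],
    [[0.6,0,2.0],[0,0,0]]
  ]
}}

```text
time_s: 7.55
tcp_pos: [0.4266, 0.1738, 0.0694]
eef_rot: [-180.0, 0.0, -172.1]
contact_force: [-3.4, 0.6, 8.0]
gripper_width: 0.022
gripper_force: 6.0
```

Run:
```python
from plan import *
state()
V=[]
d=viewer.capture("side"); V.append(cv2.resize(d["image"][170:300,255:385],(390,390)));d=viewer.capture("top"); V.append(cv2.resize(d["image"][170:300,192:322],(390,390))); cv2.imwrite("pics/pull.png",np.hstack(V))
```

```text
t 7.55 [0.4266 0.1738 0.0694] [-180.     0.  -172.1] J [  46.8   10.3  -37.5    0.   -42.2 -128.9] F [-3.4  0.6  8. ] 0.022 6.019461080431938
```

View pics/pull.png

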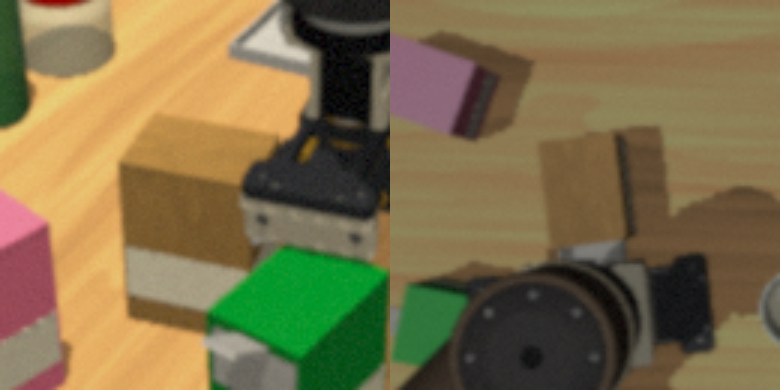

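The spout is out at its stop and the carton is unmoved. I release and rise.

Emit:
{"fn": "move_arm", "kwargs": {
  "targets": [
    [[0,0,0],[0,0,0]],
    [[0,0,0],[0,0,0]],
    [[0,0,-1],[0,0,0]],
    [[0,0,-4],[0,0,0]],
    [[0,0,-8],[0,0,0]]
  ],
  "jaw": 4.5
}}

```text
time_s: 8.28
tcp_pos: [0.4261, 0.1733, 0.1505]
eef_rot: [-179.9, -0.1, -172.1]
contact_force: [1.1, 0.2, -0.5]
gripper_width: 0.045
gripper_force: 0.0
```

Emit:
{"fn": "move_arm", "kwargs": {
  "targets": [
    [[0,0,-4],[0,0,0]],
    [[0,0,-6],[0,0,0]],
    [[-4,0,-6],[0,0,0]],
    [[-8,0,-6],[0,0,0]],
    [[-10,0,-6],[0,0,0]]
  ],
  "jaw": 8.76
}}

```text
time_s: 8.9
tcp_pos: [0.5272, 0.1876, 0.21]
eef_rot: [-180.0, 0.0, -172.1]
contact_force: [-0.9, 0.5, 0.3]
gripper_width: 0.0862
gripper_force: 0.0
```

Run:
```python
from plan import *
state(); rows([((.529,.191,.076),E(180,0,-172.1))])
d=viewer.capture("side"); V=[cv2.resize(d["image"][170:300,255:385],(390,390))]
d=viewer.capture("top"); V.append(cv2.resize(d["image"][170:300,192:322],(390,390))); cv2.imwrite("pics/out.png",np.hstack(V))
```

```text
t 8.9 [0.5272 0.1876 0.21  ] [-180.     0.  -172.1] J [  39.6   10.4  -15.5    0.   -64.1 -121.8] F [-0.9  0.5  0.3] 0.0862 0.0
[[np.float64(-0.2), np.float64(0.3), np.float64(13.4)], [np.float64(-0.0), np.float64(0.0), np.float64(-0.001)]]
```

View pics/out.png

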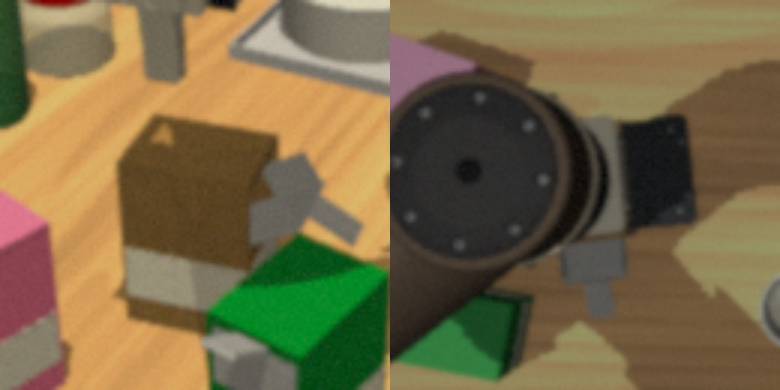

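The spout is fully out: its panel and tab stand forward of the front face, and the carton has not moved. I make a small tilt test to identify the arm's kinematics for the pour.

Emit:
{"fn": "move_arm", "kwargs": {
  "targets": [
    [[0,0,-2],[0,0.15,0]],
    [[0,0,-4],[0,0.3,0]],
    [[0,0,-5],[0,0.4,0]],
    [[0,0,-5],[0,0.4,0]]
  ]
}}

```text
time_s: 9.5
tcp_pos: [0.5262, 0.1876, 0.2587]
eef_rot: [-180.0, -23.0, -172.2]
contact_force: [-0.2, -0.1, 0.7]
gripper_width: 0.0874
gripper_force: 0.0
```

```bash
cat > kin.py <<'E'
from plan import *
def fk(J,P):
    a1,H,L2,L3,a3,L6,d1,d3=P; j=np.radians(J)
    Y=lambda a:Ro.from_euler('y',a); X=lambda a:Ro.from_euler('x',a)
    R1=Ro.from_euler('z',j[0]); R2=R1*Y(j[1]); p=R1.apply([a1,-d1,H])+R2.apply([0,0,L2])
    R3=R2*Y(-j[2]); p=p+R3.apply([L3,-d3,a3])   # forearm along x
    R4=R3*X(S4*j[3]); R5=R4*Y(-j[4])           # J5=0: tool along forearm
    p=p+R5.apply([L6,0,0]); R6=R5*X(S6*j[5])
    return p,R6*RT
# tool z = forearm x ; at J6=0 yaw offset fixed by RT
S4,S6=1,-1
RT=Ro.from_matrix(np.eye(3))
E
python3 - <<'E'
import kin; from kin import *
state()
L=[json.loads(l) for l in open("log.jsonl")]
L+=[[[-52.019,20.546,.682,0,-70.136,-16.507],[.247,-.628,.227],[180,0,-158.53]],[[44,4.4,-24.1,0,-61.5,-126],[.4601,.1772,.1993],[180,0,-172]]]
for s4 in(1,-1):
  for s6 in(1,-1):
    kin.S4,kin.S6=s4,s6; kin.RT=Ro.identity()
    rel=[fk(J,np.ones(8)*.1)[1].inv()*E(*e) for J,p,e in L]; m=Ro.concatenate(rel).mean()
    err=[np.degrees((m.inv()*x).magnitude()) for x in rel]; print(s4,s6,np.max(err).round(2),m.as_matrix().round(2).tolist())
    if np.max(err)<2:
        kin.RT=m; f=lambda P:np.concatenate([fk(J,P)[0]-p for J,p,e in L]+[1e-3*(P-[0.05,.35,.4,.4,0,.25,.1,.1])])
        s=least_squares(f,[.1,.4,.4,.4,0,.25,.1,.1]); print(s.x.round(4),np.abs(f(s.x)[:-8]).max())
E
tail -2 log.jsonl
```

```text
t 9.5 [0.5262 0.1876 0.2587] [-180.   -23.  -172.2] J [  32.8   23.2    8.9   -9.5  -96.7 -114.3] F [-0.2 -0.1  0.7] 0.0874 0.0
1 1 138.77 [[-0.04, -0.05, 1.0], [0.27, -0.96, -0.04], [0.96, 0.27, 0.05]]
1 -1 15.92 [[-0.02, -0.05, 1.0], [-1.0, -0.01, -0.02], [0.01, -1.0, -0.05]]
-1 1 138.4 [[0.0, -0.0, 1.0], [0.27, -0.96, -0.0], [0.96, 0.27, -0.0]]
-1 -1 0.0 [[0.0, -0.0, 1.0], [-1.0, 0.0, 0.0], [-0.0, -1.0, -0.0]]
[ 0.0313  0.1872  0.6059  0.4295 -0.0082  0.3851  0.0958  0.0958] 0.017099679438472903
[[39.6403879981106, 10.390524638987781, -15.508073075131913, 0.01338556567267622, -64.08558500691596, -121.78223322072014], [0.5272093234660521, 0.18759837104564073, 0.2100427776403449], [-179.99809479114072, 0.019787075136745737, -172.13599668721073]]
[[32.758645018059596, 23.176608568691925, 8.884312652499979, -9.531291495771528, -96.70902508372987, -114.2930832396478], [0.5261693434556635, 0.18755815573729123, 0.25871776873794444], [-179.96593068480368, -23.03199528552383, -172.18387801679046]]
```

```bash
python3 - <<'E'
s=open('kin.py').read()
s=s.replace("d1,d3=P","d1,d3,d5,x5,z5=P").replace("p=p+R5.apply([L6,0,0])","p=p+R4.apply([x5,d5,z5])+R5.apply([L6,0,0])").replace("S4,S6=1,-1","S4,S6=-1,-1").replace("np.eye(3)","[[0,0,1],[-1,0,0],[0,-1,0]]")
open('kin.py','w').write(s)
E
python3 - <<'E'
from kin import *
L=[json.loads(l) for l in open("log.jsonl")]
L+=[[[-52.019,20.546,.682,0,-70.136,-16.507],[.247,-.628,.227],[180,0,-158.53]],[[44,4.4,-24.1,0,-61.5,-126],[.4601,.1772,.1993],[180,0,-172]]]
for w in(1e-2,1e-3,1e-5):
    p0=np.array([.0,.2,.5,.45,0,.25,.1,.0,0.05,0,0])
    f=lambda P:np.concatenate([fk(J,P)[0]-p for J,p,e in L]+[w*(P-p0)])
    s=least_squares(f,p0); print(s.x.round(4).tolist(),np.abs(f(s.x)[:-11]).max())
# moment of joints: residuals
for J,p,e in L: print((fk(J,s.x)[0]-p).round(4))
E
```

```text
[0.0006, 0.201, 0.5985, 0.457, 0.0012, 0.3767, 0.05, -0.05, -0.1918, 0.007, -0.0016] 0.0002531752036888657
[0.0002, 0.201, 0.5989, 0.4571, 0.001, 0.377, 0.0491, -0.0509, -0.1937, 0.0071, -0.0013] 0.00024392218088520323
[0.0002, 0.201, 0.5989, 0.4519, 0.001, 0.377, 0.0485, -0.0503, -0.1937, 0.0124, -0.0013] 0.0002440218669781946
[ 0.0001 -0.     -0.    ]
[ 0.     -0.0001 -0.    ]
[0.0002 0.0001 0.0001]
[0. 0. 0.]
[-0.0001  0.     -0.0002]
[-0.0002  0.0002  0.0001]
```

```bash
cat >> kin.py <<'E'
PK=np.array([0.0002,0.201,0.5989,0.4571,0.001,0.377,0.0491,-0.0509,-0.1937,0.0071,-0.0013])
LO=np.array([-176.03,-82.01,-58.28,-173.87,-174.79,-173.66]); HI=np.array([176.03,121.73,71.71,95.51,-.11,173.66])
def ik(p,R,J0):
    def f(J):
        q,Q=fk(J,PK); return np.r_[(q-p)*10,(R.inv()*Q).as_rotvec()*3]
    s=least_squares(f,np.clip(J0,LO+.1,HI-.1),bounds=(LO,HI),x_scale=30.); q,Q=fk(s.x,PK)
    return s.x,np.linalg.norm(q-p)*1000+np.degrees((R.inv()*Q).magnitude())
def tcp(org,psi,phi,th,zg,gx=0.):
    Rc=Ro.from_euler('z',psi,degrees=True)*Ro.from_euler('y',-phi,degrees=True); R=Rc*E(180,-th,-180)
    return np.array(org)+Rc.apply([gx,0,zg])+R.apply([0,0,.0188]),R
C=np.array([.529,.191,0]);K=np.array([.583,-.232,0])
def org(psi,phi,off,h):
    f=-np.array([np.cos(np.radians(psi)),np.sin(np.radians(psi)),0]); return K-off*f+[0,0,h]
def path(psi,th,zg=.105,phi=115,h=.24,off=.085,n=14,gx=0.):
    W=[tcp(C+[0,0,z],7.9,0,th,zg,gx) for z in(0,.06,.12,.2)]
    b=org(psi,0,off,.24); a=C+[0,0,.2]
    W+=[tcp(a+(b-a)*k/n,7.9+(psi-7.9)*k/n,0,th,zg,gx) for k in range(1,n+1)]
    W+=[tcp(org(psi,0,off,.24+(h-.24)*k/n),psi,phi*k/n,th,zg,gx) for k in range(1,n+1)]
    return W
E
cat > s.py <<'E'
from kin import *
J00=r.get_state()["joints"]
for th in(0,15,25):
    for psi in range(-180,181,20):
        J=J00.copy(); bad=0;jump=0; Js=[]
        for p,R in path(psi,th):
            Jn,e=ik(p,R,J); 
            if e>2: bad+=1
            if Js: jump=max(jump,np.abs(Jn-J).max())
            J=Jn; Js.append(J)
        if bad<3: 
            Js=np.array(Js); print(th,psi,"bad",bad,"jump",jump.round(0),"J",J.round(0),"margin",np.minimum(Js-LO,HI-Js).min(0).round(0))
E
time python3 s.py
```

```text
0 -20 bad 2 jump 156.0 J [ -53.   69.  -45. -137. -133.  107.] margin [115.  53.   1.  17.   0.   4.]
0 0 bad 0 jump 36.0 J [ -60.   60.  -33. -119. -117.   93.] margin [112.  61.  19.  55.  19.  52.]
0 20 bad 0 jump 17.0 J [ -60.   56.  -20. -106. -112.   74.] margin [114.  66.  34.  67.  48.  52.]
0 40 bad 0 jump 11.0 J [ -57.   55.   -5.  -97. -115.   58.] margin [118.  66.  34.  77.  48.  52.]
0 60 bad 0 jump 10.0 J [ -52.   58.    9.  -91. -123.   43.] margin [123.  64.  34.  82.  48.  52.]
0 80 bad 0 jump 10.0 J [ -47.   62.   23.  -89. -134.   31.] margin [129.  60.  34.  85.  41.  52.]
0 100 bad 0 jump 10.0 J [ -42.   66.   36.  -91. -146.   17.] margin [134.  56.  33.  83.  29.  52.]
0 120 bad 0 jump 11.0 J [ -37.   70.   47.  -99. -159.    1.] margin [136.  52.  20.  75.  16.  52.]
0 140 bad 0 jump 18.0 J [ -34.   74.   52. -122. -174.  -30.] margin [136.  48.  11.  52.   1.  52.]
0 180 bad 0 jump 16.0 J [  -3.   75.   31.    7. -160.   95.] margin [136.  46.  32.  89.  14.  52.]
15 0 bad 0 jump 40.0 J [ -63.   47.  -38. -117.  -98.   86.] margin [112.  75.  19.  56.  18.  
[... 1259 characters left out ...]
.   39.] margin [125.  77.  57.  77.  68.  59.]
25 80 bad 0 jump 9.0 J [ -45.   51.   23.  -72. -120.   33.] margin [131.  71.  49.  73.  55.  59.]
25 100 bad 0 jump 10.0 J [ -38.   57.   37.  -69. -134.   29.] margin [138.  65.  35.  69.  40.  59.]
25 120 bad 0 jump 13.0 J [ -31.   63.   49.  -67. -148.   27.] margin [143.  59.  23.  67.  26.  59.]
25 140 bad 0 jump 15.0 J [ -23.   67.   57.  -62. -161.   30.] margin [142.  55.  15.  67.  14.  59.]
25 160 bad 0 jump 23.0 J [ -11.   69.   54.  -29. -162.   62.] margin [141.  52.  18.  67.  13.  59.]
25 180 bad 0 jump 28.0 J [  -2.   68.   37.    5. -149.   94.] margin [140.  54.  22.  67.  26.  59.]
real	0m11.016s
user	0m11.341s
sys	0m0.127s
```

```bash
cat > s2.py <<'E'
from kin import *
J00=r.get_state()["joints"]
for psi in(50,70,90):
    J=J00.copy()
    W=path(psi,15,zg=.102)
    for i,(p,R) in enumerate(W):
        J,e=ik(p,R,J)
        if i in(0,10,17,24,31):
            j=np.radians(J); P=PK.copy(); P[5]=0; w2=fk(J,P)[0]; P[8]=0; w1=fk(J,P)[0]; P[3]=0; el=fk(J,P)[0]
            print(psi,i,"J",J.round(0),"e",round(e,1),"tcp",p.round(3),"w2",w2.round(2),"w1",w1.round(2),"el",el.round(2))
E
python3 s2.py
python3 - <<'E'
from kin import *
p,R=tcp(C,7.9,0,15,.102); rows([(p-R.apply([0,0,.12]),R),(p-R.apply([0,0,.06]),R),(p,R)]); print(p)
E
```

```text
50 0 J [  35.   26.  -10.   -7.  -68. -114.] e 0.0 tcp [0.524 0.19  0.084] w2 [0.62 0.2  0.45] w1 [0.52 0.37 0.47] el [0.22 0.16 0.73]
50 10 J [ 22.  18.   5.   2. -91. -83.] e 0.0 tcp [0.579 0.01  0.304] w2 [0.66 0.06 0.67] w1 [0.59 0.24 0.66] el [0.18 0.07 0.77]
50 17 J [  8.  21.   8.  10. -88. -49.] e 0.0 tcp [ 0.635 -0.171  0.324] w2 [ 0.7  -0.1   0.69] w1 [0.66 0.09 0.66] el [0.22 0.03 0.76]
50 24 J [-31.  15.   3. -44. -76.   1.] e 0.0 tcp [ 0.591 -0.223  0.281] w2 [ 0.43 -0.42  0.56] w1 [ 0.52 -0.31  0.69] el [ 0.14 -0.08  0.78]
50 31 J [ -54.   48.    0.  -86. -107.   46.] e 0.0 tcp [ 0.59  -0.224  0.2  ] w2 [ 0.35 -0.51  0.13] w1 [ 0.44 -0.62  0.27] el [ 0.26 -0.36  0.6 ]
70 0 J [  35.   26.  -10.   -7.  -68. -114.] e 0.0 tcp [0.524 0.19  0.084] w2 [0.62 0.2  0.45] w1 [0.52 0.37 0.47] el [0.22 0.16 0.73]
70 10 J [ 24.  16.   1.   4. -89. -76.] e 0.0 tcp [0.567 0.016 0.304] w2 [0.64 0.08 0.67] w1 [0.56 0.25 0.66] el [0.16 0.07 0.77]
70 17 J [ 11.  16.  -1.  13. -82. -34.] e 0.0 tcp [ 0.61  -0.157  0.324] w2 [ 0.64 -0.07  0.69] w1 [0.6  0.12 0.65] el [0.17 0.03 0.78]
70 24 J 
[... 657 characters left out ...]
0.64] el [0.1  0.03 0.79]
90 24 J [ -28.   29.   23.  -38. -104.   25.] e 0.0 tcp [ 0.583 -0.22   0.281] w2 [ 0.58 -0.48  0.56] w1 [ 0.66 -0.35  0.68] el [ 0.26 -0.13  0.73]
90 31 J [ -43.   58.   30.  -78. -132.   29.] e 0.0 tcp [ 0.583 -0.221  0.2  ] w2 [ 0.58 -0.59  0.13] w1 [ 0.68 -0.62  0.3 ] el [ 0.38 -0.35  0.52]
[[np.float64(-5.0), np.float64(0.3), np.float64(4.3)], [np.float64(-0.0), np.float64(-0.14), np.float64(-0.001)]]
[[np.float64(-5.9), np.float64(0.3), np.float64(10.2)], [np.float64(-0.0), np.float64(-0.14), np.float64(-0.001)]]
[[np.float64(-6.7), np.float64(0.3), np.float64(16.2)], [np.float64(-0.0), np.float64(-0.14), np.float64(-0.001)]]
[0.52418038 0.19033122 0.08384059]
```

Run:
```python
from kin import *
p,R=tcp(C,7.9,0,20,.104); rows([(p-R.apply([0,0,.12]),R),(p-R.apply([0,0,.06]),R),(p,R)]); print(p)
```

```text
[[np.float64(-5.8), np.float64(0.3), np.float64(4.0)], [np.float64(-0.0), np.float64(-0.053), np.float64(-0.001)]]
[[np.float64(-6.1), np.float64(0.3), np.float64(10.0)], [np.float64(-0.0), np.float64(-0.053), np.float64(-0.001)]]
[[np.float64(-6.5), np.float64(0.3), np.float64(16.0)], [np.float64(-0.0), np.float64(-0.053), np.float64(-0.001)]]
[0.52263105 0.19011623 0.08633378]
```

Emit:
{"fn": "move_arm", "kwargs": {
  "targets": [
    [[-3,0.3,2],[0,-0.053,0]],
    [[-5.8,0.3,4],[0,-0.053,0]],
    [[-6,0.3,7],[0,-0.053,0]],
    [[-6.1,0.3,10],[0,-0.053,0]],
    [[-6.3,0.3,13],[0,-0.053,0]]
  ]
}}

```text
time_s: 10.12
tcp_pos: [0.5314, 0.1915, 0.1153]
eef_rot: [180.0, -19.7, -172.1]
contact_force: [0.6, -0.2, 0.0]
gripper_width: 0.0876
gripper_force: 0.0
```

Emit:
{"fn": "move_arm", "kwargs": {
  "targets": [
    [[-0.1,0,1],[0,0,0]],
    [[-0.1,0,2],[0,0,0]],
    [[-0.2,0,3],[0,0,0]],
    [[-0.2,0,3],[0,0,0]]
  ]
}}

```text
time_s: 10.62
tcp_pos: [0.5241, 0.1903, 0.0861]
eef_rot: [-180.0, -19.9, -172.1]
contact_force: [0.2, -0.5, -0.1]
gripper_width: 0.0873
gripper_force: 0.0
```

Emit:
{"fn": "move_arm", "kwargs": {
  "targets": [
    [[0,0,0],[0,0,0]],
    [[0,0,0],[0,0,0]],
    [[0,0,0],[0,0,0]],
    [[0,0,0],[0,0,0]]
  ],
  "jaw": 5,
  "squeeze": 35
}}

```text
time_s: 11.12
tcp_pos: [0.5246, 0.1904, 0.0866]
eef_rot: [180.0, -19.8, -172.1]
contact_force: [0.7, -0.6, 0.7]
gripper_width: 0.0642
gripper_force: 34.7
```

Run:
```python
from kin import *
state(); s=r.get_state(); p=s["tcp_pos"]; R=E(*s["eef_rot"]); rows([(p+[0,0,z],R) for z in(.02,.05,.1,.15,.2)])
```

```text
t 11.125 [0.5246 0.1904 0.0866] [ 180.   -19.8 -172.1] J [  33.8   28.8   -5.2   -8.9  -74.2 -112.1] F [ 0.7 -0.6  0.7] 0.0642 34.678707474813564
[[np.float64(0.7), np.float64(0.0), np.float64(-1.9)], [np.float64(0.0), np.float64(0.0), np.float64(0.0)]]
[[np.float64(1.7), np.float64(0.0), np.float64(-4.7)], [np.float64(0.0), np.float64(0.0), np.float64(0.0)]]
[[np.float64(3.4), np.float64(0.0), np.float64(-9.4)], [np.float64(0.0), np.float64(0.0), np.float64(0.0)]]
[[np.float64(5.1), np.float64(0.0), np.float64(-14.1)], [np.float64(0.0), np.float64(0.0), np.float64(0.0)]]
[[np.float64(6.8), np.float64(0.0), np.float64(-18.8)], [np.float64(0.0), np.float64(0.0), np.float64(0.0)]]
```

Emit:
{"fn": "move_arm", "kwargs": {
  "targets": [
    [[0.5,0,-1.4],[0,0,0]],
    [[1.4,0,-3.8],[0,0,0]],
    [[2.7,0,-7.5],[0,0,0]],
    [[4.5,0,-12.2],[0,0,0]],
    [[6.1,0,-16.9],[0,0,0]]
  ]
}}

```text
time_s: 11.75
tcp_pos: [0.524, 0.1903, 0.2684]
eef_rot: [180.0, -19.9, -172.1]
contact_force: [0.2, 1.1, -1.6]
gripper_width: 0.0641
gripper_force: 34.7
```

```bash
cat > tr.py <<'E'
from kin import *
# carton-frame planning from the real grasp: tool pose in carton at start
G=(.5246,.1904,.0866); RG=E(180,-19.8,-172.1); Rc0=Ro.from_euler('z',7.9,degrees=True)
def tp(o,psi,phi):
    Rc=Ro.from_euler('z',psi,degrees=True)*Ro.from_euler('y',-phi,degrees=True)
    return np.array(o)+Rc.apply(Rc0.inv().apply(np.array(G)-C)),Rc*Rc0.inv()*RG
def cur():
    s=r.get_state(); Rt=E(*s["eef_rot"]); Rc=Rt*RG.inv()*Rc0; return s["tcp_pos"]-Rc.apply(Rc0.inv().apply(np.array(G)-C)),Rc
E
python3 - <<'E'
from tr import *
state(); a=cur()[0]; print(a); J=r.get_state()["joints"]
n=14; psi=70; b=org(psi,0,.085,.24); W=[tp(a+(b-a)*k/n,7.9+(psi-7.9)*k/n,0) for k in range(1,n+1)]
for p,R in W:
    J2,e=ik(p,R,J); print(np.abs(J2-J).max().round(1),round(e,1)); J=J2
rows(W)
E
```

```text
t 11.75 [0.524  0.1903 0.2684] [ 180.   -19.9 -172.1] J [  33.8   20.8    7.1   -8.6  -94.3 -115.2] F [ 0.2  1.1 -1.6] 0.0641 34.69736396520602
[0.52831325 0.19088774 0.18181455]
5.5 0.0
5.5 0.0
5.5 0.0
5.5 0.0
5.6 0.0
5.6 0.0
5.6 0.0
5.6 0.0
5.6 0.0
5.6 0.0
5.6 0.0
5.7 0.0
5.7 0.0
5.8 0.0
[[np.float64(-0.1), np.float64(-2.5), np.float64(-0.5)], [np.float64(0.026), np.float64(-0.001), np.float64(-0.073)]]
[[np.float64(-0.2), np.float64(-5.1), np.float64(-1.0)], [np.float64(0.053), np.float64(-0.001), np.float64(-0.146)]]
[[np.float64(-0.3), np.float64(-7.6), np.float64(-1.4)], [np.float64(0.079), np.float64(-0.001), np.float64(-0.218)]]
[[np.float64(-0.4), np.float64(-10.2), np.float64(-1.9)], [np.float64(0.105), np.float64(-0.001), np.float64(-0.291)]]
[[np.float64(-0.5), np.float64(-12.7), np.float64(-2.4)], [np.float64(0.131), np.float64(-0.001), np.float64(-0.364)]]
[[np.float64(-0.6), np.float64(-15.3), np.float64(-2.9)], [np.float64(0.158), np.float64(-0.001), np.float64(-0.437)]]
[[np.float64(-0.7), np.float64(-17.8), np.float64(-3.4)], [np.float64(0.184), np.float64(-0.001), np.float64(-0.51)]]
[[np.float64(-0.9), np.float64(-20.3), np.float64(-3.8)], [np.float64(0.21), np.float64(-0.001), np.float64(-0.583)]]
[[np.float64(-1.0), np.float64(-22.9), np.float64(-4.3)], [np.float64(0.237), np.float64(-0.001), np.float64(-0.655)]]
[[np.float64(-1.1), np.float64(-25.4), np.float64(-4.8)], [np.float64(0.263), np.float64(-0.001), np.float64(-0.728)]]
[[np.float64(-1.2), np.float64(-27.9), np.float64(-5.3)], [np.float64(0.289), np.float64(-0.001), np.float64(-0.801)]]
[[np.float64(-1.3), np.float64(-30.5), np.float64(-5.8)], [np.float64(0.315), np.float64(-0.001), np.float64(-0.874)]]
[[np.float64(-1.5), np.float64(-33.0), np.float64(-6.3)], [np.float64(0.342), np.float64(-0.001), np.float64(-0.947)]]
[[np.float64(-1.6), np.float64(-35.5), np.float64(-6.8)], [np.float64(0.368), np.float64(-0.001), np.float64(-1.02)]]
```

Emit:
{"fn": "move_arm", "kwargs": {
  "targets": [
    [[-0.1,-2.5,-0.5],[0.026,0,-0.073]],
    [[-0.2,-5.1,-1],[0.053,0,-0.146]],
    [[-0.3,-7.6,-1.4],[0.079,0,-0.218]],
    [[-0.4,-10.2,-1.9],[0.105,0,-0.291]],
    [[-0.5,-12.7,-2.4],[0.131,0,-0.364]]
  ]
}}

```text
time_s: 12.38
tcp_pos: [0.5545, 0.0656, 0.2877]
eef_rot: [179.9, -19.9, -149.8]
contact_force: [0.1, -0.7, -3.5]
gripper_width: 0.0641
gripper_force: 34.7
```

```bash
cat > nx.py <<'E'
from tr import *
import sys
# nx.py psi phi off h nrows
psi,phi,off,h=map(float,sys.argv[1:5]); n=int(sys.argv[5])
state(); a,Rc=cur(); e=Rc.as_euler('ZYX',degrees=True); ps0,ph0=e[0],-e[1]
if abs(((ps0-psi+180)%360)-180)>90: ps0+=180; ph0=180-ph0
ps0=(ps0-psi+180)%360-180+psi
print("carton",a.round(3),"psi",round(ps0,1),"phi",round(ph0,1))
J=r.get_state()["joints"]; b=org(psi,0,off,h) if len(sys.argv)<8 else np.array([float(v) for v in sys.argv[6:9]])
W=[tp(a+(b-a)*k/n,ps0+(psi-ps0)*k/n,ph0+(phi-ph0)*k/n) for k in range(1,n+1)]
m=[]
for p,R in W:
    J2,er=ik(p,R,J); m.append((float(np.abs(J2-J).max().round(0)),round(float(er),1))); J=J2
print(m,J.round(0)); R0=E(*r.get_state()["eef_rot"]); p0=r.get_state()["tcp_pos"]
for q,R in W[:5]: print([(R0.inv().apply(q-p0)*100).round(1).tolist(),(R0.inv()*R).as_rotvec().round(3).tolist()])
E
python3 nx.py 70 0 .085 .24 9
```

```text
t 12.375 [0.5545 0.0656 0.2877] [ 179.9  -19.9 -149.8] J [ 27.5  19.7   4.2   0.9 -94.3 -87.4] F [ 0.1 -0.7 -3.5] 0.0641 34.721262176535674
carton [0.558 0.068 0.201] psi 30.2 phi -0.1
[(5.0, 0.0), (6.0, 0.0), (6.0, 0.0), (6.0, 0.0), (6.0, 0.0), (6.0, 0.0), (6.0, 0.0), (6.0, 0.0), (6.0, 0.0)] [ 13.  17.  -2.  17. -83. -37.]
[[0.8, -2.4, -0.2], [0.027, -0.0, -0.072]]
[[1.6, -4.9, -0.3], [0.053, -0.0, -0.145]]
[[2.4, -7.3, -0.5], [0.079, -0.0, -0.218]]
[[3.3, -9.8, -0.7], [0.106, -0.0, -0.29]]
[[4.1, -12.2, -0.8], [0.132, -0.0, -0.363]]
```

Emit:
{"fn": "move_arm", "kwargs": {
  "targets": [
    [[0.8,-2.4,-0.2],[0.027,0,-0.072]],
    [[1.6,-4.9,-0.3],[0.053,0,-0.145]],
    [[2.4,-7.3,-0.5],[0.079,0,-0.218]],
    [[3.3,-9.8,-0.7],[0.106,0,-0.29]],
    [[4.1,-12.2,-0.8],[0.132,0,-0.363]]
  ]
}}

```text
time_s: 13.0
tcp_pos: [0.5845, -0.0579, 0.3091]
eef_rot: [-180.0, -19.8, -127.7]
contact_force: [0.5, -0.1, -3.3]
gripper_width: 0.064
gripper_force: 34.7
```

```bash
python3 nx.py 70 0 .085 .25 5
python3 - <<'E'
from h import *
for c in("side","top"):
    d=viewer.capture(c)
    for m in outline_of("keeper",c)[:2]: print(c,round(m["score"],2),np.round(m["box"]),m["mask"].sum())
    print([(round(x["score"],2),ray(d,x["location"],.003)[:2].round(3).tolist()) for x in pinpoint("keeper",c)][:2])
E
```

```text
t 13.0 [ 0.5845 -0.0579  0.3091] [-180.   -19.8 -127.7] J [ 20.3  17.9   0.3  10.4 -89.5 -59.6] F [ 0.5 -0.1 -3.3] 0.064 34.72143020144358
carton [ 0.587 -0.054  0.223] psi 52.3 phi -0.0
[(5.0, 0.0), (5.0, 0.0), (5.0, 0.0), (5.0, 0.0), (5.0, 0.0)] [ 13.  16.  -1.  17. -84. -36.]
[[1.4, -1.6, -0.1], [0.021, -0.0, -0.058]]
[[2.7, -3.2, -0.2], [0.042, -0.0, -0.116]]
[[4.1, -4.8, -0.3], [0.063, -0.0, -0.174]]
[[5.4, -6.5, -0.4], [0.084, -0.001, -0.232]]
[[6.8, -8.1, -0.5], [0.105, -0.001, -0.29]]
side 0.7 [349. 147. 404. 191.] 2037
[(0.66, [0.588, -0.233]), (0.3, [0.819, 0.054])]
top 0.79 [391. 183. 445. 249.] 2564
[(0.84, [0.589, -0.235])]
```

```bash
sed -i 's/K=np.array(\[.583,-.232,0\])/K=np.array([.588,-.234,0])/' kin.py; python3 nx.py 70 0 .085 .25 5 | tail -5
```

```text
[[1.3, -1.7, -0.1], [0.021, -0.0, -0.059]]
[[2.7, -3.5, -0.2], [0.042, -0.0, -0.117]]
[[4.0, -5.2, -0.3], [0.064, -0.001, -0.176]]
[[5.4, -7.0, -0.5], [0.085, -0.001, -0.235]]
[[6.7, -8.7, -0.6], [0.106, -0.001, -0.293]]
```

Emit:
{"fn": "move_arm", "kwargs": {
  "targets": [
    [[1.3,-1.7,-0.1],[0.021,0,-0.059]],
    [[2.7,-3.5,-0.2],[0.042,0,-0.117]],
    [[4,-5.2,-0.3],[0.064,0,-0.176]],
    [[5.4,-7,-0.5],[0.085,0,-0.235]],
    [[6.7,-8.7,-0.6],[0.106,0,-0.293]]
  ]
}}

```text
time_s: 13.92
tcp_pos: [0.6163, -0.1585, 0.3368]
eef_rot: [180.0, -19.9, -109.8]
contact_force: [-0.4, 0.2, -2.6]
gripper_width: 0.0637
gripper_force: 34.7
```

```bash
python3 nx.py 70 112 .085 .232 14
```

```text
t 13.925 [ 0.6163 -0.1585  0.3368] [ 180.   -19.9 -109.8] J [ 12.9  16.9   0.1  16.7 -84.4 -36. ] F [-0.4  0.2 -2.6] 0.0637 34.72162400266825
carton [ 0.618 -0.154  0.25 ] psi 70.2 phi -0.1
[(6.0, 0.0), (7.0, 0.0), (8.0, 0.0), (8.0, 0.0), (8.0, 0.0), (8.0, 0.0), (8.0, 0.0), (7.0, 0.0), (7.0, 0.0), (6.0, 0.0), (6.0, 0.0), (5.0, 0.0), (5.0, 0.0), (5.0, 0.0)] [ -48.   49.   16.  -76. -115.   36.]
[[1.0, 0.0, 0.7], [0.0, -0.14, 0.0]]
[[2.0, 0.0, 1.5], [0.0, -0.279, 0.0]]
[[2.8, 0.0, 2.4], [0.0, -0.419, 0.001]]
[[3.6, 0.0, 3.5], [0.0, -0.559, 0.001]]
[[4.1, 0.0, 4.6], [0.0, -0.699, 0.001]]
```

Emit:
{"fn": "move_arm", "kwargs": {
  "targets": [
    [[1,0,0.7],[0,-0.14,0]],
    [[2,0,1.5],[0,-0.28,0]],
    [[2.8,0,2.4],[0,-0.42,0]],
    [[3.6,0,3.5],[0,-0.56,0]],
    [[4.1,0,4.6],[0,-0.7,0]]
  ]
}}

```text
time_s: 14.55
tcp_pos: [0.5977, -0.2091, 0.3082]
eef_rot: [-179.9, 20.5, -109.9]
contact_force: [-0.4, -1.0, -4.0]
gripper_width: 0.0643
gripper_force: 34.7
```

```bash
python3 nx.py 70 112 .085 .232 9
```

```text
t 14.55 [ 0.5977 -0.2091  0.3082] [-179.9   20.5 -109.9] J [-15.   16.   10.  -20.6 -82.6  -2.5] F [-0.4 -1.  -4. ] 0.0643 34.71402055489307
carton [ 0.618 -0.153  0.245] psi 70.2 phi 40.3
[(8.0, 0.0), (8.0, 0.0), (7.0, 0.0), (6.0, 0.0), (6.0, 0.0), (5.0, 0.0), (5.0, 0.0), (5.0, 0.0), (5.0, 0.0)] [ -48.   49.   16.  -76. -115.   36.]
[[1.1, -0.0, 0.7], [-0.002, -0.139, -0.0]]
[[2.2, 0.0, 1.5], [-0.001, -0.278, 0.0]]
[[3.1, 0.0, 2.4], [-0.001, -0.417, 0.001]]
[[4.0, 0.0, 3.5], [-0.001, -0.556, 0.001]]
[[4.7, 0.0, 4.7], [-0.001, -0.695, 0.001]]
```

Emit:
{"fn": "move_arm", "kwargs": {
  "targets": [
    [[1.1,0,0.7],[0,-0.139,0]],
    [[2.2,0,1.5],[0,-0.278,0]],
    [[3.1,0,2.4],[0,-0.417,0]],
    [[4,0,3.5],[0,-0.556,0]],
    [[4.7,0,4.7],[0,-0.695,0]]
  ]
}}

```text
time_s: 15.18
tcp_pos: [0.5882, -0.2363, 0.2471]
eef_rot: [-179.9, 60.2, -109.9]
contact_force: [1.0, 0.1, -2.6]
gripper_width: 0.0638
gripper_force: 34.7
```

```bash
python3 nx.py 70 112 .085 .232 5
python3 - <<'E'
from h import *
V=[]
for c,(y,x) in dict(side=(160,380),top=(215,415)).items():
    d=viewer.capture(c); V.append(cv2.resize(d["image"][max(y-70,0):max(y-70,0)+130,x-65:x+65],(390,390)))
cv2.imwrite("pics/p1.png",np.hstack(V))
E
```

```text
t 15.175 [ 0.5882 -0.2363  0.2471] [-179.9   60.2 -109.9] J [-40.2  31.3  15.5 -55.5 -98.9  24. ] F [ 1.   0.1 -2.6] 0.0638 34.70979314050055
carton [ 0.618 -0.155  0.236] psi 70.3 phi 80.0
[(4.0, 0.0), (4.0, 0.0), (4.0, 0.0), (4.0, 0.0), (4.0, 0.0)] [ -48.   49.   16.  -76. -115.   36.]
[[0.9, -0.0, 0.5], [-0.003, -0.112, -0.001]]
[[1.8, 0.0, 1.1], [-0.002, -0.223, -0.0]]
[[2.6, 0.0, 1.7], [-0.001, -0.335, 0.0]]
[[3.4, 0.1, 2.5], [-0.0, -0.446, 0.001]]
[[4.1, 0.1, 3.3], [0.001, -0.558, 0.001]]
```

View pics/p1.png

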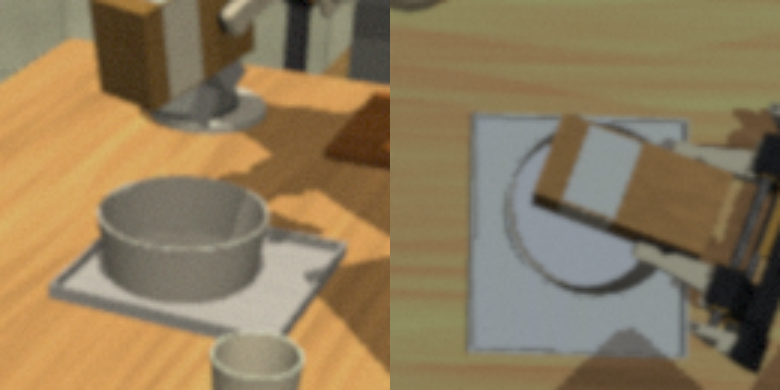

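The carton is at 80° and held firmly, with the spout above the keeper. I finish the tip.

Emit:
{"fn": "move_arm", "kwargs": {
  "targets": [
    [[0.9,0,0.5],[0,-0.112,0]],
    [[1.8,0,1.1],[0,-0.223,0]],
    [[2.6,0,1.7],[0,-0.335,0]],
    [[3.4,0.1,2.5],[0,-0.446,0]],
    [[4.1,0.1,3.3],[0,-0.558,0]]
  ]
}}

```text
time_s: 15.9
tcp_pos: [0.5904, -0.2274, 0.1954]
eef_rot: [-2.0, 88.0, 68.2]
contact_force: [0.7, -1.2, -2.2]
gripper_width: 0.0638
gripper_force: 34.9
```

Emit:
{"fn": "move_arm", "kwargs": {
  "targets": [
    [[0,0,0],[0,0,0]],
    [[0,0,0],[0,0,0]],
    [[0,0,0],[0,0,0]],
    [[0,0,0],[0,0,0]],
    [[0,0,0],[0,0,0]]
  ]
}}

```text
time_s: 16.52
tcp_pos: [0.59, -0.2278, 0.196]
eef_rot: [-3.0, 88.1, 67.0]
contact_force: [0.7, 0.8, -2.9]
gripper_width: 0.0642
gripper_force: 34.9
```

```bash
python3 nx.py 70 122 .085 .24 3
python3 - <<'E'
from h import *
V=[]
for c,(y,x) in dict(side=(160,380),top=(215,415)).items():
    d=viewer.capture(c); V.append(cv2.resize(d["image"][max(y-70,0):max(y-70,0)+130,x-65:x+65],(390,390)))
    print([(round(x["score"],2),np.round(x["location"]).tolist()) for x in pinpoint("nut0",c)])
cv2.imwrite("pics/p2.png",np.hstack(V))
E
```

```text
t 16.525 [ 0.59   -0.2278  0.196 ] [-3.  88.1 67. ] J [ -47.9   49.2   16.   -75.5 -114.3   35.9] F [ 0.7  0.8 -2.9] 0.0642 34.854291370618284
carton [ 0.617 -0.154  0.232] psi 69.8 phi 111.7
[(2.0, 0.0), (2.0, 0.0), (2.0, 0.0)] [ -49.   55.   16.  -82. -120.   37.]
[[0.2, 0.0, 0.2], [0.003, -0.06, 0.002]]
[[0.4, -0.0, 0.5], [0.002, -0.119, 0.002]]
[[0.6, -0.0, 0.7], [0.001, -0.179, 0.002]]
[(0.38, [170.0, 388.0])]
[]
```

View pics/p2.png

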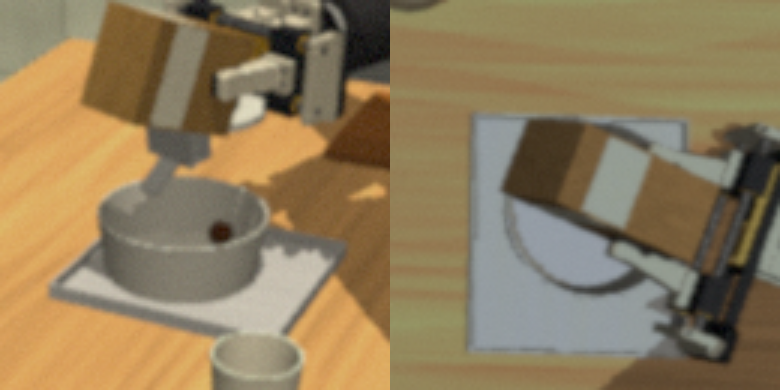

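A nut is visible in the keeper at crop (220,232), with the spout above it. I tip further and wait.

Emit:
{"fn": "move_arm", "kwargs": {
  "targets": [
    [[0.2,0,0.2],[0,-0.06,0]],
    [[0.4,0,0.5],[0,-0.119,0]],
    [[0.6,0,0.7],[0,-0.179,0]],
    [[0.6,0,0.7],[0,-0.179,0]],
    [[0.6,0,0.7],[0,-0.179,0]]
  ]
}}

```text
time_s: 17.35
tcp_pos: [0.5925, -0.2212, 0.1889]
eef_rot: [0.0, 77.7, 70.1]
contact_force: [-0.4, -0.0, -2.1]
gripper_width: 0.0635
gripper_force: 34.9
```

Emit:
{"fn": "move_arm", "kwargs": {
  "targets": [
    [[0,0,0],[0,0,0]],
    [[0,0,0],[0,0,0]],
    [[0,0,0],[0,0,0]],
    [[0,0,0],[0,0,0]],
    [[0,0,0],[0,0,0]]
  ]
}}

```text
time_s: 17.98
tcp_pos: [0.5924, -0.221, 0.1894]
eef_rot: [-0.1, 77.7, 70.0]
contact_force: [0.4, 0.4, -3.4]
gripper_width: 0.064
gripper_force: 34.9
```

Emit:
{"fn": "move_arm", "kwargs": {
  "targets": [
    [[0,0,0],[0.04,0,0]],
    [[0,0,0],[-0.04,0,0]],
    [[0,0,0],[0.04,0,0]],
    [[0,0,0],[-0.04,0,0]],
    [[0,0,0],[0,0,0]]
  ]
}}

```text
time_s: 18.6
tcp_pos: [0.5933, -0.2206, 0.1892]
eef_rot: [-0.3, 77.7, 69.7]
contact_force: [0.2, 0.2, -3.1]
gripper_width: 0.064
gripper_force: 34.9
```

```bash
python3 nx.py 70 40 .085 .25 10
python3 - <<'E'
from h import *
for c in("side","top"):
    viewer.capture(c)
    print(c,[(round(x["score"],2),np.round(x["location"]).tolist()) for x in pinpoint("nut0",c)])
E
```

```text
t 18.6 [ 0.5933 -0.2206  0.1892] [-0.3 77.7 69.7] J [ -48.4   54.7   16.1  -81.8 -119.7   37.8] F [ 0.2  0.2 -3.1] 0.064 34.85428071915521
carton [ 0.618 -0.154  0.239] psi 69.9 phi 122.1
[(5.0, 0.0), (5.0, 0.0), (5.0, 0.0), (5.0, 0.0), (6.0, 0.0), (6.0, 0.0), (7.0, 0.0), (7.0, 0.0), (8.0, 0.0), (8.0, 0.0)] [-15.  16.  10. -20. -83.  -3.]
[[-1.3, 0.0, -0.4], [0.002, 0.143, 0.001]]
[[-2.6, 0.0, -0.6], [0.001, 0.286, 0.001]]
[[-4.0, 0.0, -0.6], [0.001, 0.43, 0.001]]
[[-5.3, 0.0, -0.5], [0.001, 0.573, 0.001]]
[[-6.6, 0.0, -0.1], [0.001, 0.716, 0.001]]
side [(0.56, [169.0, 386.0])]
top []
```

Emit:
{"fn": "move_arm", "kwargs": {
  "targets": [
    [[-1.3,0,-0.4],[0,0.143,0]],
    [[-2.6,0,-0.6],[0,0.286,0]],
    [[-4,0,-0.6],[0,0.43,0]],
    [[-5.3,0,-0.5],[0,0.573,0]],
    [[-6.6,0,-0.1],[0,0.716,0]]
  ]
}}

```text
time_s: 19.42
tcp_pos: [0.5867, -0.2359, 0.2546]
eef_rot: [-179.9, 61.0, -109.9]
contact_force: [0.4, 0.4, -2.7]
gripper_width: 0.0641
gripper_force: 34.9
```

```bash
python3 nx.py 70 40 .085 .25 5
```

```text
t 19.425 [ 0.5867 -0.2359  0.2546] [-179.9   61.  -109.9] J [-40.6  31.   15.7 -56.2 -99.6  23.7] F [ 0.4  0.4 -2.7] 0.0641 34.854264368512986
carton [ 0.616 -0.155  0.245] psi 70.3 phi 80.8
[(6.0, 0.0), (7.0, 0.0), (7.0, 0.0), (8.0, 0.0), (8.0, 0.0)] [-15.  16.  10. -20. -83.  -3.]
[[-1.3, -0.1, -0.4], [-0.005, 0.142, -0.002]]
[[-2.6, -0.1, -0.7], [-0.004, 0.285, -0.002]]
[[-3.9, -0.1, -0.8], [-0.003, 0.427, -0.001]]
[[-5.2, -0.1, -0.7], [-0.002, 0.57, -0.001]]
[[-6.5, -0.1, -0.4], [-0.001, 0.712, 0.0]]
```

Emit:
{"fn": "move_arm", "kwargs": {
  "targets": [
    [[-1.3,0,-0.4],[0,0.142,0]],
    [[-2.6,0,-0.7],[0,0.285,0]],
    [[-3.9,0,-0.8],[0,0.427,0]],
    [[-5.2,0,-0.7],[0,0.57,0]],
    [[-6.5,0,-0.4],[0,0.712,0]]
  ]
}}

```text
time_s: 20.05
tcp_pos: [0.5961, -0.2088, 0.3138]
eef_rot: [-179.9, 20.3, -110.0]
contact_force: [0.8, -0.3, -2.4]
gripper_width: 0.064
gripper_force: 34.9
```

```bash
python3 nx.py 70 0 0 0 5 .60 -.03 .22
```

```text
t 20.05 [ 0.5961 -0.2088  0.3138] [-179.9   20.3 -110. ] J [-14.8  15.6  10.2 -20.3 -83.1  -3. ] F [ 0.8 -0.3 -2.4] 0.064 34.854354104098775
carton [ 0.616 -0.153  0.25 ] psi 70.1 phi 40.1
[(9.0, 0.0), (10.0, 0.0), (10.0, 0.0), (9.0, 0.0), (8.0, 0.0)] [ 24.  16.  -4.  14. -84. -48.]
[[-3.0, 1.1, 0.9], [-0.002, 0.14, -0.001]]
[[-6.1, 2.3, 2.0], [-0.002, 0.28, -0.0]]
[[-9.1, 3.4, 3.3], [-0.002, 0.42, -0.0]]
[[-12.2, 4.6, 4.8], [-0.001, 0.559, -0.0]]
[[-15.2, 5.7, 6.4], [-0.001, 0.699, 0.0]]
```

Emit:
{"fn": "move_arm", "kwargs": {
  "targets": [
    [[-3,1.1,0.9],[0,0.14,0]],
    [[-6.1,2.3,2],[0,0.28,0]],
    [[-9.1,3.4,3.3],[0,0.42,0]],
    [[-12.2,4.6,4.8],[0,0.559,0]],
    [[-15.2,5.7,6.4],[0,0.699,0]]
  ]
}}

```text
time_s: 20.68
tcp_pos: [0.5983, -0.0335, 0.3064]
eef_rot: [-179.9, -19.8, -110.0]
contact_force: [0.8, -1.0, -2.8]
gripper_width: 0.0642
gripper_force: 34.9
```

```bash
python3 nx.py 8 0 0 0 14 .525 .19 .15
python3 - <<'E'
from h import *
d=viewer.capture("top"); cv2.imwrite("pics/nuts.png",cv2.resize(d["image"][140:290,330:500],(680,600),interpolation=cv2.INTER_CUBIC))
print([(round(x["score"],2),np.round(x["location"]).tolist()) for x in pinpoint("nut0","top")])
E
```

```text
t 20.675 [ 0.5983 -0.0335  0.3064] [-179.9  -19.8 -110. ] J [ 24.4  16.2  -3.7  14.1 -84.3 -47.6] F [ 0.8 -1.  -2.8] 0.0642 34.854381720620324
carton [ 0.6   -0.029  0.22 ] psi 70.0 phi 0.0
[(5.0, 0.0), (5.0, 0.0), (5.0, 0.0), (5.0, 0.0), (5.0, 0.0), (5.0, 0.0), (5.0, 0.0), (5.0, 0.0), (5.0, 0.0), (5.0, 0.0), (5.0, 0.0), (5.0, 0.0), (5.0, 0.0), (5.0, 0.0)] [  34.   21.    4.   -9.  -90. -115.]
[[-1.4, 1.1, 0.0], [-0.027, 0.0, 0.072]]
[[-2.8, 2.1, 0.1], [-0.053, 0.0, 0.145]]
[[-4.2, 3.2, 0.1], [-0.08, 0.0, 0.218]]
[[-5.5, 4.3, 0.1], [-0.106, 0.0, 0.291]]
[[-6.9, 5.4, 0.1], [-0.132, 0.0, 0.364]]
[(0.63, [221.0, 409.0]), (0.6, [206.0, 437.0]), (0.49, [214.0, 428.0]), (0.47, [236.0, 408.0]), (0.42, [232.0, 429.0]), (0.41, [220.0, 436.0])]
```

View pics/nuts.png

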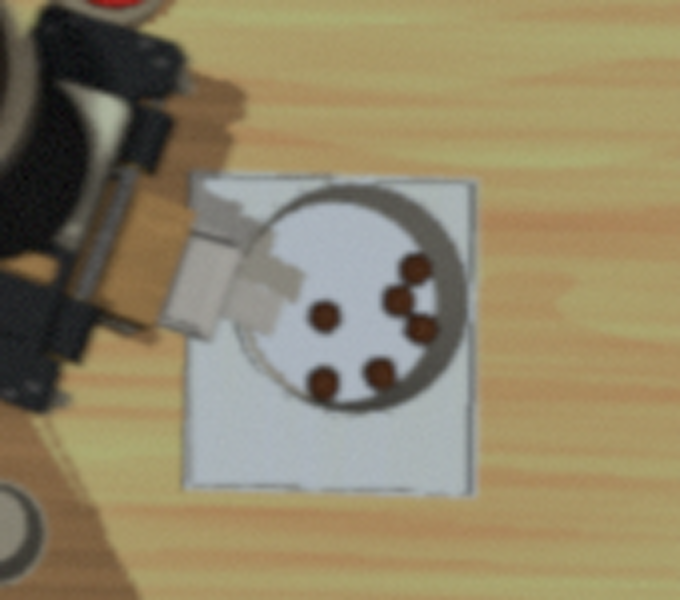

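All six nuts lie in the keeper: (415,268), (398,301), (421,328), (380,375), (323,384), (324,317). I stand the carton on the free table near (0.60, 0.06).

```bash
python3 nx.py 35 0 0 0 10 .60 .06 .10|tail -6
```

```text
[(4.0, 0.0), (4.0, 0.0), (4.0, 0.0), (3.0, 0.0), (3.0, 0.0), (3.0, 0.0), (3.0, 0.0), (3.0, 0.0), (3.0, 0.0), (3.0, 0.0)] [ 26.  26.   0.   3. -83. -82.]
[[-1.2, 0.3, 0.8], [-0.017, -0.0, 0.06]]
[[-2.3, 0.6, 1.6], [-0.038, -0.001, 0.118]]
[[-3.5, 1.0, 2.4], [-0.059, -0.001, 0.176]]
[[-4.6, 1.3, 3.3], [-0.08, -0.001, 0.234]]
[[-5.8, 1.6, 4.1], [-0.101, -0.002, 0.292]]
```

Emit:
{"fn": "move_arm", "kwargs": {
  "targets": [
    [[-1.2,0.3,0.8],[-0.019,0,0.058]],
    [[-2.3,0.6,1.6],[-0.038,0,0.118]],
    [[-3.5,1,2.4],[-0.059,0,0.176]],
    [[-4.6,1.3,3.3],[-0.08,0,0.234]],
    [[-5.8,1.6,4.1],[-0.101,0,0.292]]
  ]
}}

```text
time_s: 21.4
tcp_pos: [0.5973, 0.009, 0.2469]
eef_rot: [-179.9, -19.5, -127.9]
contact_force: [0.9, -0.7, -1.9]
gripper_width: 0.0639
gripper_force: 34.9
```

```bash
python3 nx.py 35 0 0 0 5 .60 .06 .08
```

```text
t 21.4 [0.5973 0.009  0.2469] [-179.9  -19.5 -127.9] J [ 25.3  21.3  -1.9   8.8 -84.4 -65.4] F [ 0.9 -0.7 -1.9] 0.0639 34.88869400694966
carton [0.6   0.013 0.16 ] psi 52.2 phi 0.3
[(3.0, 0.0), (3.0, 0.0), (3.0, 0.0), (3.0, 0.0), (3.0, 0.0)] [ 26.  27.  -1.   3. -81. -82.]
[[-1.2, 0.6, 1.3], [-0.021, 0.001, 0.056]]
[[-2.5, 1.2, 2.5], [-0.041, 0.002, 0.113]]
[[-3.7, 1.8, 3.8], [-0.061, 0.003, 0.169]]
[[-5.0, 2.4, 5.0], [-0.081, 0.004, 0.225]]
[[-6.2, 3.1, 6.3], [-0.102, 0.005, 0.282]]
```

Emit:
{"fn": "move_arm", "kwargs": {
  "targets": [
    [[-1.2,0.6,1.3],[-0.021,0,0.056]],
    [[-2.5,1.2,2.5],[-0.041,0.002,0.113]],
    [[-3.7,1.8,3.8],[-0.061,0.003,0.169]],
    [[-5,2.4,5],[-0.081,0.004,0.225]],
    [[-6.2,3.1,6.3],[-0.102,0.005,0.282]]
  ]
}}

```text
time_s: 22.02
tcp_pos: [0.596, 0.0575, 0.1667]
eef_rot: [-180.0, -19.8, -145.0]
contact_force: [-0.7, 0.1, -2.4]
gripper_width: 0.0639
gripper_force: 34.9
```

```bash
python3 nx.py 35 0 0 0 5 .60 .06 .015
```

```text
t 22.025 [0.596  0.0575 0.1667] [-180.   -19.8 -145. ] J [ 26.2  27.1  -1.3   3.  -81.2 -82.2] F [-0.7  0.1 -2.4] 0.0639 34.8887219466269
carton [0.6  0.06 0.08] psi 35.0 phi 0.0
[(1.0, 0.0), (1.0, 0.0), (1.0, 0.0), (1.0, 0.0), (1.0, 0.0)] [ 26.  30.  -5.   3. -74. -83.]
[[-0.4, -0.0, 1.2], [0.0, 0.0, -0.0]]
[[-0.9, -0.0, 2.4], [0.0, 0.0, -0.0]]
[[-1.3, -0.0, 3.7], [0.0, 0.0, -0.0]]
[[-1.8, -0.0, 4.9], [0.0, 0.0, -0.0]]
[[-2.2, -0.0, 6.1], [0.0, 0.0, -0.001]]
```

Emit:
{"fn": "move_arm", "kwargs": {
  "targets": [
    [[-0.4,0,1.2],[0,0,0]],
    [[-0.9,0,2.4],[0,0,0]],
    [[-1.3,0,3.7],[0,0,0]],
    [[-1.8,0,4.9],[0,0,0]],
    [[-2.2,0,6.1],[0,0,0]]
  ]
}}

```text
time_s: 22.65
tcp_pos: [0.5969, 0.0574, 0.1017]
eef_rot: [-179.9, -19.8, -144.9]
contact_force: [0.7, -0.0, -2.5]
gripper_width: 0.0636
gripper_force: 34.9
```

Emit:
{"fn": "move_arm", "kwargs": {
  "targets": [
    [[-0.15,0,0.4],[0,0,0]],
    [[-0.3,0,0.8],[0,0,0]],
    [[-0.4,0,1.1],[0,0,0]],
    [[-0.5,0,1.3],[0,0,0]],
    [[-0.5,0,1.3],[0,0,0]]
  ]
}}

```text
time_s: 23.28
tcp_pos: [0.5971, 0.0576, 0.0886]
eef_rot: [-179.9, -19.8, -144.9]
contact_force: [0.2, -0.4, -2.2]
gripper_width: 0.0637
gripper_force: 34.9
```

```bash
python3 nx.py 35 0 0 0 1 .60 .06 0
```

```text
t 23.275 [0.5971 0.0576 0.0886] [-179.9  -19.8 -144.9] J [ 26.2  31.1  -5.9   3.3 -72.7 -82.6] F [ 0.2 -0.4 -2.2] 0.0637 34.89045470952988
carton [0.601 0.06  0.002] psi 35.2 phi -0.0
[(0.0, 0.0)] [ 26.  31.  -6.   3. -72. -83.]
[[-0.0, 0.0, 0.2], [-0.003, -0.0, 0.002]]
```

Two millimetres up with no contact yet. I lower it, release, and retreat along the tool axis.

Emit:
{"fn": "move_arm", "kwargs": {
  "targets": [
    [[0,0,0.1],[0,0,0]],
    [[-0.1,0,0.2],[0,0,0]],
    [[-0.1,0,0.2],[0,0,0]]
  ]
}}

```text
time_s: 23.65
tcp_pos: [0.5973, 0.0577, 0.0868]
eef_rot: [-179.9, -19.8, -144.9]
contact_force: [-2.3, 0.4, 1.1]
gripper_width: 0.0638
gripper_force: 34.9
```

Emit:
{"fn": "move_arm", "kwargs": {
  "targets": [
    [[0,0,0],[0,0,0]],
    [[0,0,0],[0,0,0]],
    [[0,0,0],[0,0,0]],
    [[0,0,0],[0,0,0]],
    [[0,0,0],[0,0,0]]
  ],
  "jaw": 8.76
}}

```text
time_s: 24.28
tcp_pos: [0.5974, 0.0578, 0.0864]
eef_rot: [-179.9, -19.8, -144.9]
contact_force: [-0.8, -0.0, -0.3]
gripper_width: 0.0876
gripper_force: 0.0
```

Emit:
{"fn": "move_arm", "kwargs": {
  "targets": [
    [[0,0,-1],[0,0,0]],
    [[0,0,-3],[0,0,0]],
    [[0,0,-6],[0,0,0]],
    [[0,0,-10],[0,0,0]],
    [[0,0,-14],[0,0,0]]
  ]
}}

```text
time_s: 24.9
tcp_pos: [0.6364, 0.0855, 0.2201]
eef_rot: [-179.9, -19.8, -144.9]
contact_force: [0.5, -0.1, -0.0]
gripper_width: 0.0879
gripper_force: 0.0
```

Run:
```python
from kin import *
state(); V=[]
d=viewer.capture("side"); V.append(cv2.resize(d["image"][120:270,210:430],(440,300))); 
for l,z in(("keeper",.003),("jar",0),("cup",0),("bottle",0),("carton",0)): print(l,[(round(x["score"],2),ray(d,x["location"],z)[:2].round(3).tolist()) for x in pinpoint(l,"side")][:4])
d=viewer.capture("top"); V.append(cv2.resize(d["image"][100:290,240:460],(440,380))); 
cv2.imwrite("pics/end.png",cv2.vconcat([V[0],V[1][:290]]))
for l in("jar","cup","bottle"): print(l,[(round(x["score"],2),ray(d,x["location"],0)[:2].round(3).tolist()) for x in pinpoint(l,"top")][:2])
```

```text
t 24.9 [0.6364 0.0855 0.2201] [-179.9  -19.8 -144.9] J [ 26.8  29.2   9.4   2.9 -89.7 -82.2] F [ 0.5 -0.1 -0. ] 0.0879 0.0
keeper [(0.7, [0.584, -0.246]), (0.62, [0.58, -0.155])]
jar [(0.78, [0.814, -0.048])]
cup [(0.72, [0.421, 0.017])]
bottle [(0.77, [0.807, 0.057])]
carton [(0.86, [0.405, 0.284]), (0.71, [0.766, 0.236]), (0.68, [0.601, 0.062]), (0.62, [0.605, 0.349])]
jar [(0.92, [0.815, -0.06])]
cup [(0.93, [0.422, 0.005]), (0.33, [0.573, -0.289])]
bottle [(0.93, [0.812, 0.053])]
```

View pics/end.png

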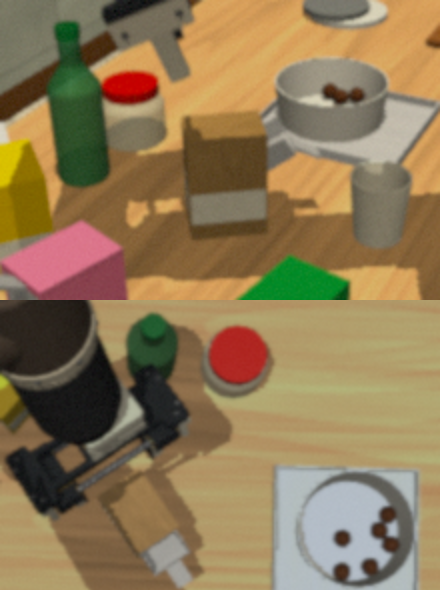

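The carton stands upright and free at side crop (225,175). The keeper holds six nuts, and the bottle, jar and cup are where they were. I hand in the job.

```bash
python3 -c "
from plant import r
print(r.close_job())"
```

```text
the job is handed in; nothing more can be done
None
```

I pulled the spout out, poured all six nuts into the keeper, and stood the carton upright on the table near (0.60, 0.06), about 15 cm from where it started; the last picture shows the keeper, bottle, jar and cup in place, and the job is handed in (about 25 s of arm time; no verdict was returned).

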